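# Teach a clear-object light barrier, then hold the glass cell in its beam

## Task

With the beam clear, take the stylus from its block, push the amplifier's small recessed button fully down with its tip, keep it down for about a second, and put the stylus back in its block, fully home. Then take the empty glass cell from its rack by its frosted faces only, never touching the clear faces, and hold it upright midway between the two sensor heads, touching neither, so that the beam passes squarely through the middle of the clear faces. Finish while still holding it there, with the other things on the bench left where they were.

Things in the scene. Friction and masses are not known exactly. Their poses are not given: they have to be found in the camera images.
- barrier: The light barrier, fixed to the bench: an aluminium profile 40 x 280 x 40 mm (x, y, z) that carries two steel brackets with one black sensor head each (20 x 44 x 55 mm, tops 132 mm above the bench; brackets up to 137 mm). The heads face each other along the barrier's y axis, lens faces 65 mm either side of the middle. Origin: centre of the profile's underside, on the bench. Yaw within about 0.3 rad of the world axes.
- beam (a point): The middle of the light beam, halfway between the two lenses, 110 mm above the bench (70 mm above the top of the profile). The beam runs along this frame's y axis; z is up. Free gap between the lens faces: 130 mm.
- amplifier: The sensor amplifier, fixed: a grey rail-mounted module, 90 x 54 mm, lying on a 160 mm piece of steel rail (along its y). Terminal steps 41 mm high at its two x ends and a raised flat front in the middle, 45 mm (x) x 54 mm (y), 63 mm above the bench. The button's recess is a round hole of 12 mm in that raised front, centred at x = +10, y = +12 mm. Origin: centre of its underside, on the bench; z up.
- teach_top (a point): Centre of the top of the white teach button, which moves with it: a round cap of 9 mm, lying 4 mm below the rim of its 12 mm recess, i.e. 59 mm above the bench when it is up.
- teach (a joint): How far the teach button is pushed down, m: 0 up, 0.003 fully down. A spring returns it: 1.6 N to start, 4 N fully down. It counts as pressed beyond 0.002.
- stand: The stylus block, fixed: an aluminium block 50 x 50 x 60 mm high with one round upright hole in the middle of its top, 14 mm wide, 54 mm deep, chamfered 2 mm. Origin: centre of its underside, on the bench.
- stylus: The stylus, loose, about 45 g, 118 mm long, standing tip down in its block. From the tip up: steel tip 5 mm thick and 28 mm long, widening to a 10 mm shank at 36 mm, a collar of 22 mm diameter from 50 to 54 mm, then a round black handle of 12 mm diameter from 54 to 118 mm. Origin: the end of the tip; z runs along it to the handle end. Home, the collar rests on the block's top, the tip end is 10 mm above the bench and the handle stands 64 to 128 mm above the bench.
- rack: The cell rack, fixed: a white plastic block 80 x 84 x 16 mm (x, y, z) with two slots 33 x 19 mm, 10 mm deep, at y = -19 mm (the cell stands in it) and y = +19 mm (empty). Origin: centre of its underside, on the bench. Yaw within about 0.5 rad of the world axes.
- cell: The empty glass cell, loose, about 37 g: an open-topped rectangular cell 30 mm (x) x 16 mm (y) x 60 mm high. Its frosted faces look to +x and -x (16 mm wide, 60 mm high, 30 mm apart over the outside); its clear faces look to +y and -y (25 mm wide between the frosted plates). Walls 2.5 mm. It stands upright in the rack's slot, underside 6 mm above the bench, its upper 50 mm free above the rack. Origin: centre of its underside; z towards its open top.
- window (a point): The middle of the cell, 30 mm above its underside, between the centres of its clear faces. Axes as the cell.
- frosted_faces: The two frosted side plates of the cell (2.5 x 16 x 60 mm each), the only place to grip it. Same origin and axes as the cell.
- clear_faces: The two clear plates of the cell (25 x 2.5 x 60 mm each). Fingers must not touch them. Same origin and axes as the cell.
- multimeter: Bystander: a black and grey hand multimeter lying flat, 150 x 75 x 36 mm. Leave it alone.
- screwdriver: Bystander: a screwdriver with a red handle lying on the bench. Leave it alone.
- spare_sensor: Bystander: a spare steel tube sensor with two nuts, 80 mm long, 27 mm wide, lying. Leave it alone.
- parts_bin: Bystander: a small open plastic bin 90 x 120 x 50 mm. Leave it alone.
Not all that is in view belongs to the job. What is shaped like the cell but green is not meant.

How it is judged:
On the way, in this order (a step that is already met when the one before it is completed fails the run):
1. the teach button is held fully down with the stylus, the cell being away from the beam (value of joint teach above 0.002 m and contact force between stylus and teach_c0 above 0.5 N and contact force between the fingers and stylus above 1 N and distance between window and beam above 0.08 m), for 0.7 s.
2. the stylus is back home in its block and let go (horizontal distance between stylus and stand below 0.008 m and height (world z) of stylus below 0.014 m and angle between stylus's own z axis and vertical below 0.12 rad and contact force between the fingers and stylus below 0.1 N), for 0.2 s.
3. the cell is lifted out of its rack by its frosted faces (height (world z) of cell above 0.025 m and contact force between the fingers and frosted_faces above 1 N and contact force between rack and cell below 0.05 N), for 0.2 s.
At the end, for the whole second after the job is handed in: Cell held by its frosted faces only, still: window middle within 7 mm sideways, 12 mm in height and 25 mm along the beam of its midpoint, square and upright within 8 degrees. Stylus home in its block (collar within 4 mm of it, upright within 7 degrees). Button up (x of window in the frame of beam between -0.007 and 0.007 m and z of window in the frame of beam between -0.012 and 0.012 m and y of window in the frame of beam between -0.025 and 0.025 m and angle between the y axis of cell and the y axis of beam, either way round below 0.14 rad and angle between cell's own z axis and vertical below 0.14 rad and linear speed of cell below 0.02 m/s and contact force between the fingers and frosted_faces above 1 N and contact force between barrier and cell below 0.05 N and value of joint teach below 0.001 m and horizontal distance between stylus and stand below 0.008 m and height (world z) of stylus below 0.014 m and angle between stylus's own z axis and vertical below 0.12 rad); the arm keeps its last pose, push and grip.
It fails at once if the robot touches the clear faces of the cell (contact force between any of the fingers, the arm and clear_faces above 0.5 N).
It fails at once if the cell is knocked against the light barrier (contact force between barrier and cell above 2 N).
It fails at once if a bystander is displaced by more than 25 mm (distance of any of multimeter, screwdriver, spare_sensor, parts_bin from where it was at the start of the episode above 0.025 m).
It also fails if it takes over 58 s, if anything falls off the work surface, if the arm or the gripper's body presses on something with over 40 N, if the wrist force passes 120 N, or if a joint passes its speed limit or range.

## Robot

A 7-joint arm with a two-finger parallel gripper is mounted at the origin on the work surface. World frame = base frame: x ahead of the robot, y to its left, z up, the work surface at z = 0. Lengths are in m, angles in rad, forces in N, time in s.
With the tool pointing down it reaches from about 0.4 to 0.75 m from the base axis. Payload 19.5 kg.
Tool frame: the origin (TCP) lies at the very end of the fingers, on their centre line; the grasp point (between the pads) lies 19 mm behind it; z points along the fingers, y is the line along which they close (so a half turn about z gives the same grasp; the last joint's range is limited). The gripper opens to 85 mm and grips with 20 to 120 N. Pads are 22 mm wide; open, the fingers measure 114 mm over their backs; the gripper's body (76 mm by 85 mm) begins 54 mm behind the grasp point. The pads swing forward as they close: fully open they stand 13 mm farther back than shut.
Start: joints at [-1.151, 0.707, -0.028, 1.485, 0.022, 0.951, -0.075], TCP at [0.256, 0.515, 0.231] pointing down, gripper open.
Joint ranges: [-2.71, 2.71], [-0.32, 2.16], [-1.57, 1.52], [0, 2.45], [-1.46, 4.6], [0, 2.02], [-2.83, 2.83]. Speed limits (rad/s): [1.89, 1.89, 2.57, 2.57, 3.01, 3.01, 3.01].

## Interface

Orientations are given as a unit quaternion [x, y, z, w].
In Python, from cell import manip, imaging gives the robot as it stands.
- The arm moves only by the shell command python3 -m inch 'ROWS' [FORCE]. ROWS is JSON, a list of rows, each a list of 3 entries, a list of its own where there are three numbers: the shift along the tool's x, y, z each as a share of 80 mm, from -1 to 1, then the turn about the tool's z as a share of 60 degrees, from -1 to 1, then the finger opening in mm, from 0 to 85.4. In form: [[[dx, dy, dz], yaw, hand], ...]. A call has 1 to 12 rows; each row is the pose to reach, as a shift and turn from the pose commanded when the call began, along the tool's axes at that moment; what a row does not reach only later rows make up. A row lasts 1/10 s, in which the tool goes at most 50 mm and 8.59 degrees, less where a joint would pass 70% of its speed; a pose out of reach is approached as far as the arm can. A call with a number of a shift or a turn outside -1 to 1 is refused whole. A call with a gripper value outside its range is refused whole. The fingers move at their own pace and stop on an object; FORCE is the grip in N (left out, the last holds). Time passes only in rows, so rows that repeat a pose let the fingers close. It gives the time, the measured TCP pose, the force, the opening and the grip force at its end, in the units of the state.
- manip.sense(): the state, without advancing time (a new reading comes with each control period).
- imaging.snapshot(name): name is "scene" or "top"; returns a dict with "frame" (384x512x3 uint8, red, green, blue), "K" (3x3 intrinsics, pixels), "T" (4x4, takes a point from camera to world coordinates). Camera axes: x right, y down, z forward; pixel columns grow to the right and rows downward; lengths in m; the calibration is good to about 2 mm. A picture is of the moment at which its call begins. There is no depth.
- manip.close_job(): hands the job in; it is judged then, once.
The state is a dict: "clock": time; "joint_positions": joint angles; "joint_velocities": joint speeds; "tau": joint torques, N m; "ee_pos": TCP position; "eef_rot": TCP orientation; "ft_force": force on the tool from outside, world axes, zero at the start; "ft_torque": the same for the moment, N m; "finger_gap": finger opening in m; "finger_force": force on a finger pad.
Only numpy, scipy, OpenCV 4.12 (cv2) and the standard library are available. Lean on these libraries where they do the work, as an engineer would, in place of code of your own. Each camera call takes 0.05 s, during which the arm holds its last target. There are 200 camera calls.

## Working session

There is one attempt and no reset: what is moved stays moved. The work goes in short steps, Python scripts to look and compute and a shell command to move; the robot and the scene stay as the last step left them, time stands still between calls to the robot, and variables do not carry over. Pictures are saved under pics/ and viewed, at most 11 in all, crops included, and the job is handed in when it is done.

```bash
mkdir -p pics; ls; python3 - <<'E'
from cell import manip, imaging
import cv2,numpy as np
s=manip.sense();print({k:np.round(v,3) for k,v in s.items()})
for n in("scene","top"):
    d=imaging.snapshot(n);cv2.imwrite(f"pics/{n}0.png",d["frame"][:,:,::-1]);np.savez(f"{n}0.npz",**d)
    print(n,np.round(d["K"],1).tolist(),np.round(d["T"],3).tolist())
E
```

```text
pics
{'clock': np.float64(0.0), 'joint_positions': array([-1.151,  0.707, -0.028,  1.485,  0.022,  0.951, -0.076]), 'joint_velocities': array([ 0.001, -0.001,  0.   , -0.001,  0.001, -0.001, -0.001]), 'tau': array([-0.0000e+00, -8.8323e+01,  1.2350e+00, -2.3617e+01,  1.7000e-02,
        7.0000e-03, -0.0000e+00]), 'ee_pos': array([0.256, 0.515, 0.231]), 'eef_rot': array([ 0.229,  0.973, -0.001, -0.   ]), 'ft_force': array([ 0.145, -0.477,  0.574]), 'ft_torque': array([ 0.02 , -0.013, -0.045]), 'finger_force': np.float64(0.0), 'finger_gap': np.float64(0.085)}
scene [[365.0, 0.0, 250.8], [0.0, 365.0, 192.6], [0.0, 0.0, 1.0]] [[0.424, 0.621, -0.659, 1.218], [0.905, -0.304, 0.296, -0.26], [-0.017, -0.722, -0.691, 0.737], [0.0, 0.0, 0.0, 1.0]]
top [[408.7, 0.0, 248.6], [0.0, 408.7, 198.4], [0.0, 0.0, 1.0]] [[0.005, -0.99, 0.144, 0.412], [-1.0, -0.006, -0.003, 0.016], [0.004, -0.144, -0.99, 1.211], [0.0, 0.0, 0.0, 1.0]]
```

View pics/scene0.png

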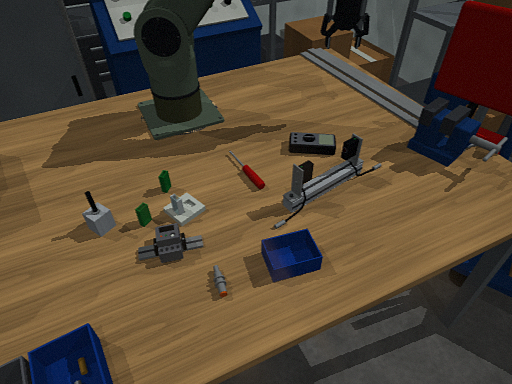

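View pics/top0.png

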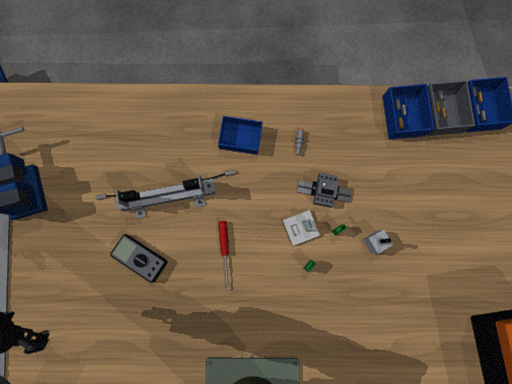

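The scene view shows the stand at about (98,218), rack (183,208), amplifier (170,245) and barrier (325,185). In the top view they are at (380,242), (301,228), (325,189) and (165,195), with green decoys at (340,229) and (310,266). I'll enlarge these next.

```bash
python3 - <<'E'
import cv2,numpy as np
t=cv2.imread("pics/top0.png");s=cv2.imread("pics/scene0.png")
def crop(im,x0,y0,x1,y1,k):
    c=cv2.resize(im[y0:y1,x0:x1],None,fx=k,fy=k,interpolation=cv2.INTER_CUBIC)
    for x in range((x0+9)//10*10,x1,10):
        cv2.line(c,((x-x0)*k,0),((x-x0)*k,6),(0,255,255),1);cv2.putText(c,str(x),((x-x0)*k,16),0,.35,(0,255,255),1)
    for y in range((y0+9)//10*10,y1,10):
        cv2.line(c,(0,(y-y0)*k),(6,(y-y0)*k),(0,255,255),1);cv2.putText(c,str(y),(8,(y-y0)*k),0,.35,(0,255,255),1)
    return c
cv2.imwrite("pics/a.png",crop(t,284,168,400,266,6))
cv2.imwrite("pics/b.png",crop(s,76,166,208,266,6))
a=crop(t,90,165,245,220,5);b=crop(s,265,125,385,237,3)
o=np.zeros((275+336,775,3),np.uint8)[:600];o[:275]=a[:275];o[275:275+325,:360]=b[:325]
cv2.imwrite("pics/c.png",o)
E
```

```text
(no output)
```

View pics/a.png

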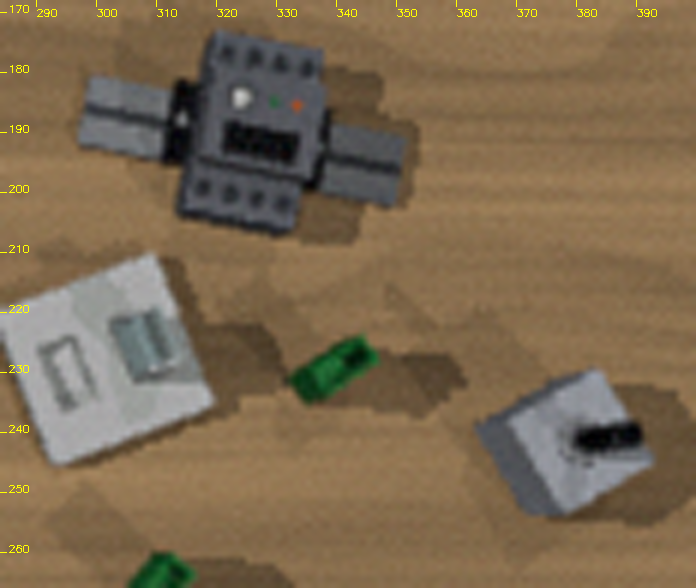

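View pics/b.png

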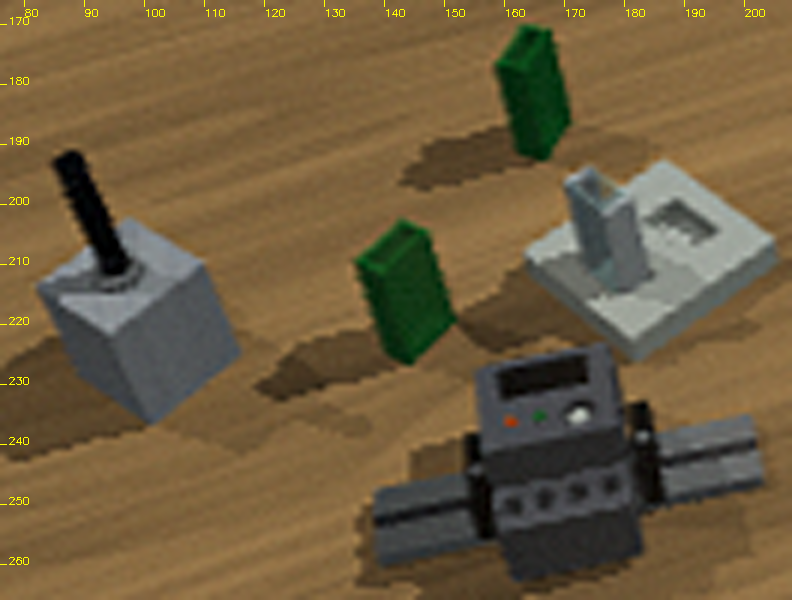

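View pics/c.png

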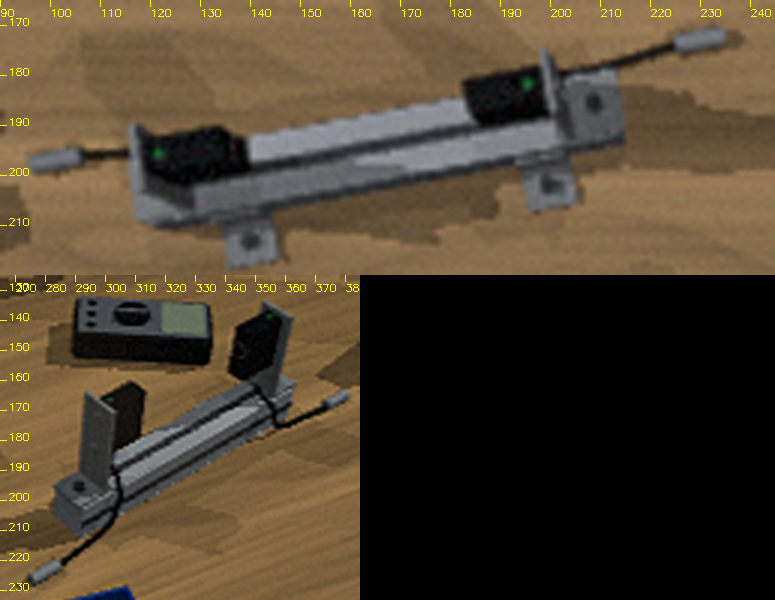

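Readings from the enlarged views:
- **Button:** a white dot at about (323.8,183.8) in top and (172.3,234.6) in scene.
- **Stylus:** the handle end is at about (389,240) in top and (87,191) in scene.
- **Rack and stand:** their corners are clear.
- **Sensor heads:** the green LEDs are at about (121,195) and (195,181.5) in top.

Next I'll turn these into positions.

```bash
cat > h.py <<'E'
import numpy as np, cv2
V={n:np.load(f"{n}0.npz") for n in("scene","top")}
def A(x,y): return (284+(x+.5)/6-.5,168+(y+.5)/6-.5)   # crop a -> top px
def B(x,y): return (76+(x+.5)/6-.5,166+(y+.5)/6-.5)
def C(x,y): return (90+(x+.5)/5-.5,165+(y+.5)/5-.5)
def D(x,y): return (265+(x+.5)/3-.5,125+(y-275+.5)/3-.5)
def ray(n,p):
    K,T=V[n]["K"],V[n]["T"]; d=T[:3,:3]@np.linalg.solve(K,[p[0],p[1],1]); return T[:3,3],d
def pl(n,p,z):
    o,d=ray(n,p); return o+d*(z-o[2])/d[2]
def tri(pt,ps):
    o1,d1=ray("top",pt);o2,d2=ray("scene",ps)
    s=np.linalg.lstsq(np.c_[d1,-d2],o2-o1,rcond=None)[0]; a=o1+d1*s[0];b=o2+d2*s[1]; return (a+b)/2,np.linalg.norm(a-b)
E
python3 - <<'E'
from h import *
np.set_printoptions(precision=4,suppress=True)
t=V["top"]["frame"].astype(float);s=V["scene"]["frame"].astype(float)
def cen(im,x0,y0,x1,y1,w):
    c=w(im[y0:y1,x0:x1]).clip(0);ys,xs=np.mgrid[y0:y1,x0:x1];return ((c*xs).sum()/c.sum(),(c*ys).sum()/c.sum())
wh=lambda c:c.min(2)-130
gr=lambda c:c[...,1]-c[...,0]-40
bt=cen(t,320,180,328,188,wh);bs=cen(s,168,230,177,239,wh)
print("button",bt,bs,"tri",tri(bt,bs),"pl",pl("top",bt,.059),pl("scene",bs,.059))
l=[]
for a,b in(((117,190,126,200),(298,162,306,172)),((190,177,200,187),(350,134,359,143))):
    pt=cen(t,*a,gr);ps=cen(s,*b,gr);r=tri(pt,ps);l.append(pl("top",pt,.132));print("led",pt,ps,r,l[-1],pl("scene",ps,.132))
d=l[1]-l[0];print("led sep",np.linalg.norm(d),"mid",(l[0]+l[1])/2,"yaw of y axis",np.arctan2(-d[0],d[1]))
print("stylus top tri",tri(A(632,434),B(68,156)),pl("top",A(632,434),.128),pl("scene",B(68,156),.128))
c=[pl("top",A(*q),.06) for q in((508,421),(598,370),(653,463),(567,514))];print("stand top",np.mean(c,0),[np.linalg.norm(c[i]-c[i-1]) for i in range(4)])
c=[pl("scene",B(*q),.06) for q in((37,288),(129,219),(206,263),(114,334))];print("stand scene",np.mean(c,0),[np.linalg.norm(c[i]-c[i-1]) for i in range(4)])
c=[pl("top",A(*q),.016) for q in((155,252),(215,403),(57,466),(-5,315))];print("rack top",np.mean(c,0),[(np.linalg.norm(c[i]-c[i-1]),np.arctan2(*(c[i]-c[i-1])[1::-1])) for i in range(4)])
c=[pl("scene",B(*q),.016) for q in((523,252),(667,160),(778,240),(637,345))];print("rack sc",np.mean(c,0),[(np.linalg.norm(c[i]-c[i-1]),np.arctan2(*(c[i]-c[i-1])[1::-1])) for i in range(4)])
print("slot",pl("top",A(66,372),.016))
print("cell top center scene",pl("scene",B(600,188),.066),"tri",tri(A(140,343),B(600,188)))
for n,p in(("railL",(80,114)),("railR",(402,168))): print(n,pl("top",A(*p),.01))
for n,p in(("frontTL",(205,100)),("frontBL",(198,158)),("TR",(330,98)),("BR",(321,180))):print(n,pl("top",A(*p),.063))
for n,p in(("lensL",(243,152)),("lensR",(463,100))): print(n,pl("top",C(*p),.132))
for n,p in(("profTL",(250,135)),("profTR",(463,97)),("profBL",(200,187)),("profBR",(520,140))): print(n,pl("top",C(*p),.04))
E
```

```text
button (np.float64(323.52941176470586), np.float64(183.6951871657754)) (np.float64(171.97744360902254), np.float64(234.7593984962406)) tri (array([ 0.6224, -0.2022,  0.0607]), np.float64(0.001105856896727655)) pl [ 0.6228 -0.202   0.059 ] [ 0.6207 -0.2026  0.059 ]
led (np.float64(121.125), np.float64(195.1)) (np.float64(301.0), np.float64(166.0)) (array([0.5545, 0.2858, 0.0816]), np.float64(0.16558417746614268)) [0.5752 0.3529 0.132 ] [0.608 0.158 0.132]
led (np.float64(195.14754098360655), np.float64(181.29508196721312)) (np.float64(354.2307692307692), np.float64(138.0)) (array([0.6378, 0.2004, 0.2182]), np.float64(0.13333509683163688)) [0.6139 0.1564 0.132 ] [0.5678 0.3556 0.132 ]
led sep 0.2002286394435499 mid [0.5945 0.2547 0.132 ] yaw of y axis -2.947293882179956
stylus top tri (array([ 0.4602, -0.3577,  0.1305]), np.float64(0.00017329151002277405)) [ 0.4603 -0.3586  0.128 ] [ 0.4571 -0.358   0.128 ]
stand top [ 0.4596 -0.3584  0.06  ] [np.float64(0.05024210271232139), np.float64(0.049490508244079696), np.float64(0.049468613509588026), np.float64(0.047597971659922564)]
stand sce
[... 596 characters left out ...]
10573598), np.float64(1.9303971943628642)), (np.float64(0.07961597743179144), np.float64(0.38068849012839057)), (np.float64(0.0849313241900839), np.float64(-1.1646986540772257))]
slot [ 0.4939 -0.1226  0.016 ]
cell top center scene [ 0.5054 -0.158   0.066 ] tri (array([ 0.5037, -0.1548,  0.0633]), np.float64(0.005920190474543751))
railL [ 0.6226 -0.1316  0.01  ]
railR [ 0.5964 -0.2911  0.01  ]
frontTL [ 0.6204 -0.1847  0.063 ]
frontBL [ 0.5924 -0.1808  0.063 ]
TR [ 0.6217 -0.2442  0.063 ]
BR [ 0.5823 -0.2389  0.063 ]
lensL [0.5758 0.3074 0.132 ]
lensR [0.6047 0.1909 0.132 ]
profTL [0.5998 0.3286 0.04  ]
profTR [0.6229 0.2058 0.04  ]
profBL [0.5692 0.3561 0.04  ]
profBR [0.5978 0.1721 0.04  ]
```

Both views agree to about 2 mm, which is good enough to set out.

- **Stand:** (0.460, −0.358)
- **Button:** (0.622, −0.202)
- **Rack:** yaw about 0.38, with the cell near (0.507, −0.1585)
- **Barrier:** yaw about 0.194

I'll move to above the stylus and turn the closing axis to 0.38.

```bash
python3 -m inch '[[[-1,-1,0],0.695,85],[[-1,-1,0],0.695,85],[[-1,-1,0],0.695,85],[[-1,-1,0],0.695,85],[[-1,-1,0],0.695,85]]' 40
python3 -m inch '[[[-1,0.5,0],0,85],[[-1,0.5,0],0,85]]'
python3 -m inch '[[[-1,0.3,0],0,85],[[-1,0.3,0],0,85]]'
python3 -m inch '[[[-1,0,0],0,85],[[-1,0,0],0,85]]'
```

```text
clock: 0.6
ee_pos: [0.2924, 0.4071, 0.2313]
eef_rot: [0.563, 0.826, -0.0, -0.0]
ft_force: [0.2, 0.1, -0.2]
finger_gap: 0.0852
finger_force: 0.0
clock: 0.8
ee_pos: [0.3597, 0.3472, 0.2311]
eef_rot: [0.56, 0.829, -0.0, 0.0]
ft_force: [0.9, 1.4, 0.3]
finger_gap: 0.0851
finger_force: 0.0
clock: 1.0
ee_pos: [0.4127, 0.2801, 0.2312]
eef_rot: [0.561, 0.828, -0.0, 0.0]
ft_force: [-0.2, -0.0, -0.5]
finger_gap: 0.0852
finger_force: 0.0
clock: 1.2
ee_pos: [0.4418, 0.2053, 0.2311]
eef_rot: [0.561, 0.828, -0.001, 0.0]
ft_force: [-0.1, 1.1, -1.0]
finger_gap: 0.0849
finger_force: 0.0
```

```bash
python3 -m inch '[[[-1,0,0],0,85],[[-1,0,0],0,85]]'
python3 -m inch '[[[-1,0,0],0,85],[[-1,0,0],0,85]]' >/dev/null
python3 -m inch '[[[-1,-0.4,0],0,85],[[-1,-0.4,0],0,85]]'>/dev/null
python3 -m inch '[[[-1,-0.4,0],0,85],[[-1,-0.4,0],0,85]]'>/dev/null
python3 -m inch '[[[-1,-0.4,0],0,85],[[-1,-0.4,0],0,85]]'>/dev/null
python3 -m inch '[[[-1,-0.4,0],0,85],[[-1,-0.4,0],0,85],[[-1,-0.4,0],0,85]]'
```

```text
clock: 1.4
ee_pos: [0.4714, 0.131, 0.2312]
eef_rot: [0.561, 0.828, -0.0, 0.0]
ft_force: [0.8, 0.1, 0.7]
finger_gap: 0.085
finger_force: 0.0
clock: 2.5
ee_pos: [0.499, -0.2897, 0.2307]
eef_rot: [0.563, 0.827, -0.001, -0.0]
ft_force: [0.2, 0.5, 0.2]
finger_gap: 0.085
finger_force: 0.0
```

```bash
cat > go.py <<'E'
import sys,numpy as np
from cell import manip
from scipy.spatial.transform import Rotation as R
def go(x,y,z,ang=None):
    "shares to reach a TCP target; ang = wanted world angle of tool y"
    s=manip.sense();M=R.from_quat(s["eef_rot"]).as_matrix();d=M.T@(np.array([x,y,z])-s["ee_pos"])/.08
    a=np.arctan2(M[1,1],M[0,1]);print("shares",d.round(3),"yaw",None if ang is None else round((a-ang)/np.radians(60),3),"y-angle",a.round(4),"tilt",M[:2,2].round(4),"t",s["clock"],"tau",s["ft_force"].round(2))
if __name__=="__main__": go(*map(float,sys.argv[1:]))
E
python3 go.py .460 -.358 .231 .38
```

```text
shares [-0.616 -0.767 -0.002] yaw -0.004 y-angle 0.3753 tilt [-0.0014 -0.002 ] t 2.5 tau [0.23 0.54 0.21]
```

```bash
python3 -m inch '[[[-0.616,-0.767,0],0,85],[[-0.616,-0.767,0],0,85],[[-0.616,-0.767,0.95],0,85],[[-0.616,-0.767,0.95],0,85],[[-0.616,-0.767,0.95],0,85],[[-0.616,-0.767,0.95],0,85]]'
python3 go.py .460 -.358 .081 .38
python3 - <<'E'
from cell import imaging
import cv2,numpy as np
o=[]
for n,(x,y) in(("scene",(30,130)),("top",(310,180))):
    d=imaging.snapshot(n)["frame"][y:y+120,x:x+130,::-1];o.append(cv2.resize(d,None,fx=3,fy=3,interpolation=cv2.INTER_CUBIC))
cv2.imwrite("pics/d.png",np.hstack(o))
E
```

```text
clock: 3.1
ee_pos: [0.4624, -0.353, 0.1561]
eef_rot: [0.56, 0.828, -0.0, 0.0]
ft_force: [0.5, 0.0, 0.3]
finger_gap: 0.085
finger_force: 0.0
shares [-0.047 -0.051  0.939] yaw 0.002 y-angle 0.3817 tilt [ 0.0001 -0.0001] t 3.1 tau [0.49 0.03 0.34]
```

View pics/d.png

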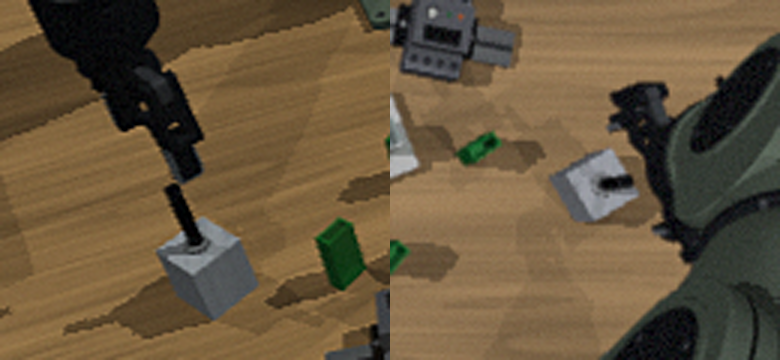

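The stylus at about (185,215) in the left crop stands undisturbed below the open gripper. I'll lower and grip.

```bash
python3 -m inch '[[[-0.047,-0.051,0.3],0,85],[[-0.047,-0.051,0.6],0,85],[[-0.047,-0.051,0.91],0,85],[[-0.047,-0.051,0.91],0,40],[[-0.047,-0.051,0.91],0,20],[[-0.047,-0.051,0.91],0,20],[[-0.047,-0.051,0.91],0,20],[[-0.047,-0.051,0.91],0,20]]' 40
python3 -m inch '[[[0,0,0],0,5],[[0,0,0],0,5],[[0,0,0],0,5],[[0,0,0],0,5],[[0,0,0],0,5]]' 40
python3 go.py .460 -.358 .083 .38
```

```text
clock: 4.0
ee_pos: [0.4599, -0.3584, 0.0834]
eef_rot: [0.56, 0.828, -0.0, 0.001]
ft_force: [-0.1, 0.1, 0.2]
finger_gap: 0.02
finger_force: 0.0
clock: 4.5
ee_pos: [0.4598, -0.3584, 0.0831]
eef_rot: [0.56, 0.828, -0.0, 0.0]
ft_force: [-0.3, 1.0, 7.8]
finger_gap: 0.0108
finger_force: 38.9
shares [0.004 0.004 0.001] yaw 0.001 y-angle 0.3812 tilt [ 0.0006 -0.0005] t 4.5 tau [-0.29  1.02  7.82]
```

Gripped, with the gap at 10.8 mm. I'll lift and carry it to above the button, with the tip at about 0.09.

```bash
python3 -m inch '[[[0,0,-0.3],0,5],[[0,0,-0.6],0,5],[[0,0,-1],0,5],[[0,0,-1],0,5],[[0,0,-1],0,5]]' 40
python3 -m inch '[[[0.15,0.4,0],0,5],[[0.35,0.87,0],0,5],[[0.35,0.87,0],0,5]]'>/dev/null
python3 -m inch '[[[0.15,0.4,0],0,5],[[0.35,0.87,0],0,5],[[0.35,0.87,0],0,5]]'>/dev/null
python3 -m inch '[[[0.15,0.4,0],0,5],[[0.35,0.87,0],0,5],[[0.35,0.87,0],0,5],[[0.35,0.87,0],0,5],[[0.35,0.87,0],0,5]]'
python3 go.py .622 -.202 .163 .38
python3 - <<'E'
from cell import imaging
import cv2,numpy as np
o=[]
for n,(x,y) in(("scene",(140,190)),("top",(290,160))):
    d=imaging.snapshot(n);np.savez(f"{n}1.npz",**d);d=d["frame"][y:y+65,x:x+65,::-1];o.append(cv2.resize(d,None,fx=6,fy=6,interpolation=cv2.INTER_CUBIC))
cv2.imwrite("pics/e.png",np.hstack(o))
E
```

```text
clock: 5.0
ee_pos: [0.4597, -0.3583, 0.1628]
eef_rot: [0.56, 0.828, -0.0, 0.0]
ft_force: [-0.3, 1.1, -1.1]
finger_gap: 0.0108
finger_force: 39.0
clock: 6.1
ee_pos: [0.6214, -0.2034, 0.1619]
eef_rot: [0.561, 0.828, -0.001, -0.0]
ft_force: [-0.4, 0.9, 0.5]
finger_gap: 0.011
finger_force: 39.2
shares [ 0.013  0.013 -0.014] yaw 0.0 y-angle 0.3804 tilt [-0.0014 -0.0004] t 6.1 tau [-0.43  0.88  0.51]
```

View pics/e.png

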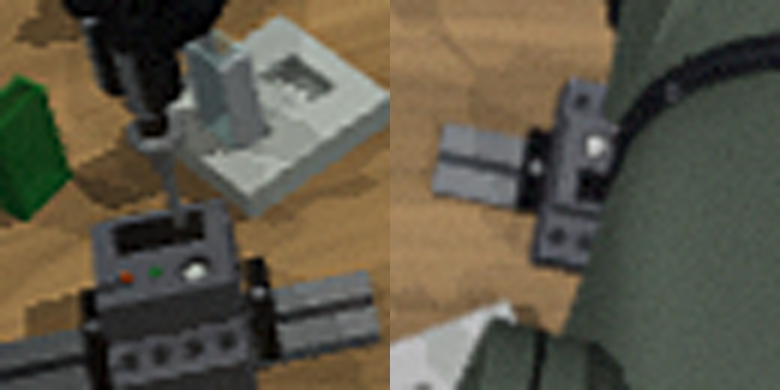

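The scene crop shows the tip hanging behind the button, which is at about (195,270) in the crop. The tip end is near (180,225). I'll compare it with the projected vertical.

```bash
python3 - <<'E'
from h import *
from cell import manip
K,T=V["scene"]["K"],V["scene"]["T"];Ti=np.linalg.inv(T)
def pr(X):
    c=K@(Ti@np.r_[X,1])[:3];p=c[:2]/c[2];return ((p-[140,190]+.5)*6-.5).round(1)
e=manip.sense()["ee_pos"];t=e[2]-.073
for h in(0,.028,.052):print(h,pr([e[0],e[1],t+h]))
print("button .059",pr([.622,-.2022,.059]))
im=np.load("scene1.npz")["frame"][190:232,160:175].mean(2).astype(int)
for r in range(18,42):print(190+r,im[r])
E
```

```text
0 [179.8 223.6]
0.028 [167.3 175.6]
0.052 [156.1 132.6]
button .059 [196.1 273. ]
208 [106  68  50  56  41  19   6  55 116 112  97  96  90  70  69]
209 [105 109  78  60  62  51  24  19  95  96  91  96  79  69  69]
210 [106  96  57  27  22  14  16   5  80  93  80  95  93  86  71]
211 [ 76  76  64  31  16  20  11  14  81  95  92 100 100  82  94]
212 [ 71  69  79  42   7   9  14  52  94 100  78  93  98  97  99]
213 [ 63  67  76  75 101 113 106 105  90  71  72  94 100  97  96]
214 [ 62  57  60  97 108 114  94  90  86  67  76  92  97 100  95]
215 [63 64 61 54 64 59 56 53 61 74 76 80 89 93 91]
216 [ 63  63  62  59  54  49  49  51  60  67  74  80  77 107 150]
217 [ 62  56  58  57  61  50  49  56  58  59  62  77  78  75 106]
218 [59 57 58 58 56 53 54 54 52 60 57 63 69 75 77]
219 [62 57 55 55 56 60 59 50 61 61 59 57 55 71 77]
220 [66 68 60 59 60 59 56 58 64 59 59 58 55 60 64]
221 [53 54 69 59 56 55 56 58 59 62 61 62 58 56 59]
222 [56 55 55 48 61 52 82 81 63 61 57 58 60 58 58]
223 [ 50  49  48  74  86 101 100  81  58  66  93  71  47  55  65]
224 [77 91 87 88 87 90 93 73 56 64 81 82 79 78 74]
225 [86 72 62 80 89 95 87 84 68 62 61 34 23 34 73]
226 [94 89 87 72 53 42 36 23 28 57 53 24 15 37 75]
227 [41 25 13 18 11 14 19 15 18 48 43 23 22 23 71]
228 [11 12 15 16 16 17 19 19 18 19 18 15 18 22 72]
229 [18 17 19 18 17 17 19 16 15 20 14 14 11  7 67]
230 [10 18 12 17 13 13 14  6 14 38 37 46 81 81 80]
231 [ 4 10  6 16 38 37 52 79 83 82 86 85 83 83 81]
```

The tip image matches the TCP prediction to about 0.3 px sideways. I'll descend now.

```bash
python3 -m inch '[[[0.012,0.006,0],0,5],[[0.012,0.006,0.1],0,5],[[0.012,0.006,0.2],0,5],[[0.012,0.006,0.28],0,5],[[0.012,0.006,0.33],0,5],[[0.012,0.006,0.33],0,5],[[0.012,0.006,0.33],0,5]]' 40
python3 -m inch '[[[0,0,0.03],0,5],[[0,0,0.03],0,5],[[0,0,0.03],0,5]]'
python3 go.py .6215 -.2023 .129
```

```text
clock: 6.9
ee_pos: [0.6223, -0.2016, 0.1362]
eef_rot: [0.56, 0.828, -0.0, 0.0]
ft_force: [-0.5, 0.2, -0.2]
finger_gap: 0.0108
finger_force: 39.2
clock: 7.2
ee_pos: [0.6223, -0.2015, 0.1338]
eef_rot: [0.56, 0.828, -0.0, 0.0]
ft_force: [-0.2, -0.4, -0.9]
finger_gap: 0.0109
finger_force: 39.2
shares [-0.005 -0.013  0.06 ] yaw None y-angle 0.3812 tilt [ 0.0001 -0.0001] t 7.2 tau [-0.16 -0.41 -0.86]
```

```bash
python3 -m inch '[[[-0.004,-0.008,0.02],0,5],[[-0.004,-0.008,0.04],0,5],[[-0.004,-0.008,0.04],0,5],[[-0.004,-0.008,0.04],0,5]]'
python3 -m inch '[[[0,0,0.02],0,5],[[0,0,0.02],0,5],[[0,0,0.02],0,5]]'
```

```text
clock: 7.6
ee_pos: [0.6219, -0.2021, 0.1306]
eef_rot: [0.56, 0.828, -0.0, 0.0]
ft_force: [1.3, 0.6, 2.1]
finger_gap: 0.0109
finger_force: 39.2
clock: 7.9
ee_pos: [0.6219, -0.2021, 0.129]
eef_rot: [0.56, 0.828, -0.0, 0.0]
ft_force: [0.7, 0.2, 3.1]
finger_gap: 0.011
finger_force: 39.6
```

```bash
python3 -m inch '[[[0,0,0.015],0,5],[[0,0,0.015],0,5],[[0,0,0.015],0,5]]'
python3 -m inch '[[[0,0,0.01],0,5],[[0,0,0.01],0,5],[[0,0,0.01],0,5],[[0,0,0.01],0,5],[[0,0,0.01],0,5],[[0,0,0.01],0,5],[[0,0,0.01],0,5],[[0,0,0.01],0,5],[[0,0,0.01],0,5],[[0,0,0.01],0,5],[[0,0,0.01],0,5],[[0,0,0.01],0,5]]'
```

```text
clock: 8.2
ee_pos: [0.6221, -0.2023, 0.1285]
eef_rot: [0.56, 0.828, 0.0, 0.001]
ft_force: [-1.7, 0.4, 14.6]
finger_gap: 0.0107
finger_force: 40.6
clock: 9.4
ee_pos: [0.6223, -0.2023, 0.1282]
eef_rot: [0.56, 0.828, 0.0, 0.001]
ft_force: [-2.3, 0.2, 19.4]
finger_gap: 0.0109
finger_force: 41.2
```

The button is against its stop (about 19 N) and was held for 1.2 s. I'll return the stylus to its block.

```bash
python3 -m inch '[[[0,0,-0.2],0,5],[[0,0,-0.5],0,5],[[0,0,-0.5],0,5],[[0,0,-0.5],0,5]]' 40
python3 -m inch '[[[-0.15,-0.4,0],0,5],[[-0.35,-0.87,0],0,5],[[-0.35,-0.87,0],0,5]]'>/dev/null
python3 -m inch '[[[-0.15,-0.4,0],0,5],[[-0.35,-0.87,0],0,5],[[-0.35,-0.87,0],0,5]]'>/dev/null
python3 -m inch '[[[-0.15,-0.4,0],0,5],[[-0.35,-0.87,0],0,5],[[-0.35,-0.87,0],0,5],[[-0.35,-0.87,0],0,5],[[-0.35,-0.87,0],0,5]]'
python3 go.py .4598 -.3584 .0835 .3812
python3 - <<'E'
from cell import imaging
import cv2,numpy as np
o=[]
for n,(x,y) in(("scene",(65,150)),("top",(340,200))):
    d=imaging.snapshot(n)["frame"][y:y+90,x:x+65,::-1];o.append(cv2.resize(d,None,fx=6,fy=6,interpolation=cv2.INTER_CUBIC))
cv2.imwrite("pics/f.png",np.hstack(o))
E
```

```text
clock: 9.8
ee_pos: [0.6216, -0.202, 0.1667]
eef_rot: [0.56, 0.828, -0.0, -0.0]
ft_force: [0.9, 0.3, -0.7]
finger_gap: 0.011
finger_force: 39.1
clock: 10.9
ee_pos: [0.4597, -0.3569, 0.1664]
eef_rot: [0.56, 0.828, 0.0, -0.0]
ft_force: [-0.1, 0.1, -0.3]
finger_gap: 0.0112
finger_force: 39.2
shares [-0.019 -0.006  1.036] yaw 0.001 y-angle 0.382 tilt [-0.0003  0.0008] t 10.9 tau [-0.14  0.15 -0.33]
```

View pics/f.png

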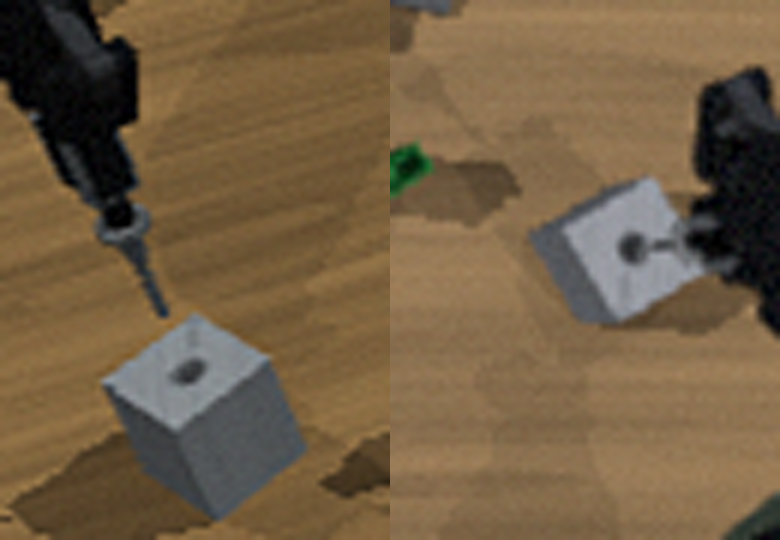

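The stylus hangs upright with its tip at about (165,315) in the left crop, just above the hole at (190,370). I'll lower it in.

```bash
python3 -m inch '[[[-0.019,-0.006,0.1],0,5],[[-0.019,-0.006,0.3],0,5],[[-0.019,-0.006,0.5],0,5],[[-0.019,-0.006,0.7],0,5],[[-0.019,-0.006,0.85],0,5],[[-0.019,-0.006,0.96],0,5],[[-0.019,-0.006,0.96],0,5],[[-0.019,-0.006,0.96],0,5]]' 40
python3 -m inch '[[[0,0,0.07],0,5],[[0,0,0.07],0,5],[[0,0,0.07],0,5]]'
python3 go.py .4598 -.3584 .0831 .3812
```

```text
clock: 11.8
ee_pos: [0.4595, -0.3594, 0.0904]
eef_rot: [0.56, 0.828, -0.0, 0.0]
ft_force: [0.5, -0.1, -0.1]
finger_gap: 0.0106
finger_force: 39.2
clock: 12.1
ee_pos: [0.4593, -0.3593, 0.0846]
eef_rot: [0.56, 0.828, -0.0, 0.0]
ft_force: [-0.6, 0.2, 0.1]
finger_gap: 0.0103
finger_force: 39.2
shares [0.008 0.01  0.019] yaw 0.0 y-angle 0.3812 tilt [ 0.     -0.0001] t 12.1 tau [-0.6   0.21  0.08]
```

Almost seated. I'll go down a touch more, then release slowly and rise.

```bash
python3 -m inch '[[[0.008,0.01,0.025],0,5],[[0.008,0.01,0.025],0,5],[[0.008,0.01,0.025],0,5]]'
python3 -m inch '[[[0,0,0],0,20],[[0,0,0],0,20],[[0,0,0],0,40],[[0,0,0],0,60],[[0,0,0],0,85],[[0,0,0],0,85],[[0,0,0],0,85],[[0,0,0],0,85]]'
python3 -m inch '[[[0,0,-0.4],0,85],[[0,0,-0.8],0,85],[[0,0,-1],0,85],[[0,0,-1],0,85]]'
python3 - <<'E'
from cell import imaging
import cv2,numpy as np
o=[]
for n,(x,y) in(("scene",(65,150)),("top",(340,200))):
    d=imaging.snapshot(n);np.savez(f"{n}2.npz",**d);d=d["frame"][y:y+90,x:x+65,::-1];o.append(cv2.resize(d,None,fx=6,fy=6,interpolation=cv2.INTER_CUBIC))
cv2.imwrite("pics/g.png",np.hstack(o))
E
```

```text
clock: 12.4
ee_pos: [0.46, -0.3588, 0.0831]
eef_rot: [0.56, 0.828, -0.0, 0.001]
ft_force: [-2.2, -0.2, 8.7]
finger_gap: 0.0111
finger_force: 40.1
clock: 13.2
ee_pos: [0.4598, -0.3584, 0.0826]
eef_rot: [0.56, 0.828, -0.0, 0.0]
ft_force: [0.0, -0.3, 0.0]
finger_gap: 0.085
finger_force: 0.0
clock: 13.6
ee_pos: [0.4605, -0.3589, 0.1646]
eef_rot: [0.56, 0.828, -0.0, 0.002]
ft_force: [-0.5, -0.2, -0.7]
finger_gap: 0.0847
finger_force: 0.0
```

View pics/g.png

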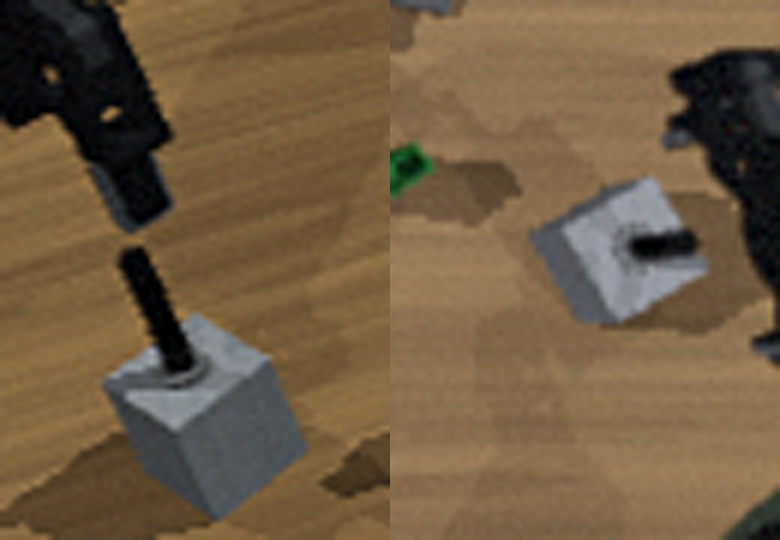

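The stylus is home and upright, with its collar on the block. Now I'll go to above the cell.

```bash
python3 -m inch '[[[0.7,0.488,0],0,60],[[0.7,0.488,0],0,60]]' 30 >/dev/null
python3 -m inch '[[[0.7,0.488,0],0,60],[[0.7,0.488,0],0,60]]'>/dev/null
python3 -m inch '[[[0.7,0.488,0],0,60],[[0.7,0.488,0],0,60],[[0.7,0.488,0],0,60],[[0.7,0.488,0.7],0,60],[[0.7,0.488,0.7],0,60],[[0.7,0.488,0.7],0,60],[[0.7,0.488,0.7],0,60]]'
python3 go.py .5065 -.1583 .033 .381
python3 - <<'E'
from cell import imaging
import cv2,numpy as np
o=[]
for n,(x,y) in(("scene",(135,160)),("top",(275,190))):
    d=imaging.snapshot(n);np.savez(f"{n}3.npz",**d);d=d["frame"][y:y+75,x:x+65,::-1];o.append(cv2.resize(d,None,fx=6,fy=6,interpolation=cv2.INTER_CUBIC))
cv2.imwrite("pics/i.png",np.hstack(o))
E
```

```text
clock: 14.8
ee_pos: [0.5062, -0.1596, 0.1076]
eef_rot: [0.561, 0.828, -0.0, 0.0]
ft_force: [0.4, 0.0, 0.0]
finger_gap: 0.0601
finger_force: 0.0
shares [0.014 0.009 0.933] yaw -0.001 y-angle 0.3804 tilt [ 0.0006 -0.0005] t 14.8 tau [0.43 0.02 0.05]
```

View pics/i.png

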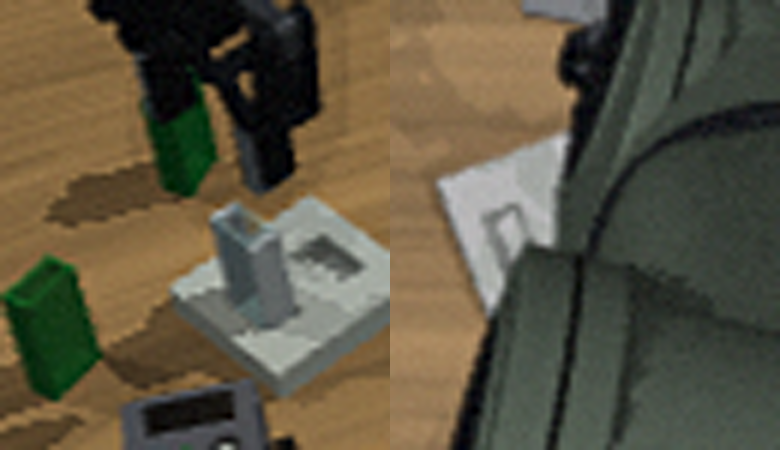

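The cell stands untouched at about (245,260) in the left crop, between the open fingers. I'll lower and close on it.

```bash
python3 -m inch '[[[0.014,0.009,0.3],0,60],[[0.014,0.009,0.6],0,60],[[0.014,0.009,0.93],0,60],[[0.014,0.009,0.93],0,60],[[0.014,0.009,0.93],0,60]]' 30
python3 -m inch '[[[0,0,0],0,45],[[0,0,0],0,38],[[0,0,0],0,34],[[0,0,0],0,32],[[0,0,0],0,30],[[0,0,0],0,28],[[0,0,0],0,26],[[0,0,0],0,24],[[0,0,0],0,24],[[0,0,0],0,24]]' 30
```

```text
clock: 15.4
ee_pos: [0.5066, -0.1578, 0.0333]
eef_rot: [0.56, 0.828, 0.0, 0.0]
ft_force: [0.8, 0.8, 0.1]
finger_gap: 0.0598
finger_force: 0.0
clock: 16.4
ee_pos: [0.5064, -0.1576, 0.0324]
eef_rot: [0.56, 0.828, 0.0, 0.0]
ft_force: [-0.7, -0.8, 5.8]
finger_gap: 0.0295
finger_force: 29.4
```

Gripped at 29.5 mm. I'll lift it, then work out the beam's position more exactly.

```bash
python3 -m inch '[[[0,0,-0.2],0,24],[[0,0,-0.5],0,24],[[0,0,-1],0,24],[[0,0,-1],0,24],[[0,0,-1],0,24]]' 30
python3 - <<'E'
from h import *
np.set_printoptions(precision=4,suppress=True)
t=V["top"]["frame"].astype(float);s=V["scene"]["frame"].astype(float)
def cen(im,x0,y0,x1,y1):
    f=im[y0:y1,x0:x1];c=(f[...,1]-np.maximum(f[...,0],f[...,2])-15).clip(0);ys,xs=np.mgrid[y0:y1,x0:x1];return ((c*xs).sum()/c.sum(),(c*ys).sum()/c.sum()),c.sum()
P=[]
for a,b in(((117,190,126,200),(350,134,359,143)),((190,177,200,187),(297,161,306,172))):
    (pt,n1),(ps,n2)=cen(t,*a),cen(s,*b);r=tri(pt,ps);P.append(r[0]);print(pt,n1,ps,n2,r,pl("top",pt,.132)[:2],pl("scene",ps,.132)[:2])
d=P[0]-P[1];print("sep",np.linalg.norm(d),"mid",(P[0]+P[1])/2,"yaw",np.arctan2(-d[0],d[1]))
# bright profile top band: per-column edges in top view
g=t.mean(2)
for x in range(142,182,6): print(x,g[174:206,x].astype(int))
E
```

```text
clock: 16.9
ee_pos: [0.5065, -0.1576, 0.1126]
eef_rot: [0.56, 0.828, 0.0, 0.001]
ft_force: [-0.5, 0.2, -1.2]
finger_gap: 0.0298
finger_force: 29.9
(np.float64(121.15), np.float64(195.2375)) 80.0 (np.float64(354.3448275862069), np.float64(138.1206896551724)) 58.0 (array([0.5739, 0.3509, 0.1371]), np.float64(0.0008479973978092192)) [0.5748 0.3528] [0.5684 0.3555]
(np.float64(195.18269230769232), np.float64(181.34615384615384)) 104.0 (np.float64(301.15584415584414), np.float64(166.03896103896105)) 77.0 (array([0.6128, 0.1555, 0.1364]), np.float64(0.0005432841376621777)) [0.6137 0.1563] [0.6083 0.1583]
sep 0.1991657172480544 mid [0.5933 0.2532 0.1367] yaw 0.19674596538446518
142 [101  97  93  95  97  96  99 102 108 106 102 101  95  93  92  94  93 110
 152 148 151 150 145  63  33  56 105 108 102 105 104  78]
148 [106 108 111 103  97  95  95  99 103 107  95  96 100  96  95  85  96 152
 150 150 151 143  60  27  55 107 108 103 105 105  66  45]
154 [104 104 105 103  98 106 101  99 104 103  93  96  97  99  87  92 151 151
 143 151 136  65  53  63 106 103 105 102 104  61  38  67]
160 [103 103 105 102 107 106 102 103 102  91  88  96  96 100 109 144 148 142
 142 121  59  58  98 103 101 100 106 105  60  40  68  72]
166 [103 101 107 101 102 106 100  98  98  93  88  91  95 116 146 146 143 144
 117  56  54 104 144 140 101 103  99  55  44  71  73  73]
172 [ 91  93  94 103 101 101  93  97 102  91  85  99 135 140 141 145 137 100
  46  60 110 142 141 143 143 105  60  49  66  73  75  73]
178 [ 93  89  89  91  90  90  90  94  99  97 102 139 143 144 144 138  98  51
  66 124 139 143 141 144 120  57  45  67  70  72  71  71]
```

```bash
python3 - <<'E'
from h import *
n=np.array([np.cos(.196),np.sin(.196)])
print("LED mid n",n@[.5933,.2532], "top-z132",n@[.59425,.25455])
for x,a,b in((148,190.3,203.6),(166,186.8,200.6),(178,184.4,198.4)):
    p,q=pl("top",(x,a),.04)[:2],pl("top",(x,b),.04)[:2];print(n@p,n@q,n@(p+q)/2)
E
python3 go.py .593 .2535 .19 .196
```

```text
LED mid n 0.6312503930001381 top-z132 0.6324451128475749
0.6514561279817435 0.6129844642520818 0.6322202961169127
0.6517818020776796 0.6118124461010435 0.6317971240893614
0.6521936716289504 0.6116063672613966 0.6319000194451735
shares [ 4.367  2.916 -0.968] yaw 0.177 y-angle 0.3812 tilt [ 0.0011 -0.0004] t 16.9 tau [-0.55  0.16 -1.25]
```

```bash
python3 -m inch '[[[0,0,-0.5],0,24],[[0,0,-1],0,24],[[0,0,-1],0,24],[[0,0,-1],0,24]]' 30
python3 -m inch '[[[0.4,0.25,0],0,24],[[0.87,0.58,0],0,24],[[0.87,0.58,0],0,24]]' >/dev/null
python3 -m inch '[[[0.4,0.3,0],0,24],[[0.87,0.58,0],0,24],[[0.87,0.58,0],0,24]]' >/dev/null
python3 -m inch '[[[0.4,0.3,0],0,24],[[0.87,0.58,0],0,24],[[0.87,0.58,0],0,24]]' >/dev/null
python3 -m inch '[[[0.4,0.3,0],0,24],[[0.87,0.58,0],0,24],[[0.87,0.58,0],0,24]]' >/dev/null
python3 -m inch '[[[0.4,0.3,0],0.177,24],[[0.87,0.58,0],0.177,24],[[0.87,0.58,0],0.177,24],[[0.87,0.58,0],0.177,24],[[0.87,0.58,0],0.177,24]]'
python3 go.py .5935 .2537 .1065 .196
```

```text
clock: 17.3
ee_pos: [0.5061, -0.1575, 0.1916]
eef_rot: [0.56, 0.828, -0.0, -0.0]
ft_force: [-0.6, 1.1, -0.8]
finger_gap: 0.0298
finger_force: 29.9
clock: 19.0
ee_pos: [0.592, 0.2505, 0.1911]
eef_rot: [0.635, 0.773, -0.001, -0.0]
ft_force: [-0.4, -1.2, 0.2]
finger_gap: 0.0298
finger_force: 30.1
shares [0.037 0.027 1.057] yaw -0.001 y-angle 0.1952 tilt [-0.0014 -0.0013] t 19.0 tau [-0.41 -1.24  0.19]
```

```bash
python3 -m inch '[[[0.037,0.027,0],0,24],[[0.037,0.027,0.2],0,24],[[0.037,0.027,0.4],0,24],[[0.037,0.027,0.6],0,24],[[0.037,0.027,0.8],0,24],[[0.037,0.027,0.97],0,24],[[0.037,0.027,0.97],0,24],[[0.037,0.027,0.97],0,24]]' 30
python3 -m inch '[[[0,0,0.08],0,24],[[0,0,0.08],0,24],[[0,0,0.08],0,24],[[0,0,0.08],0,24]]' 30
python3 go.py .5935 .2537 .1065 .196
python3 - <<'E'
from cell import imaging
import cv2,numpy as np
o=[]
for n,(x,y) in(("scene",(280,115)),("top",(105,150))):
    d=imaging.snapshot(n);np.savez(f"{n}4.npz",**d);d=d["frame"][y:y+100,x:x+100,::-1];o.append(cv2.resize(d,None,fx=4,fy=4,interpolation=cv2.INTER_CUBIC))
cv2.imwrite("pics/j.png",np.hstack(o))
E
```

```text
clock: 19.8
ee_pos: [0.594, 0.2549, 0.1148]
eef_rot: [0.635, 0.773, 0.0, 0.0]
ft_force: [0.5, 0.3, 0.5]
finger_gap: 0.0298
finger_force: 30.1
clock: 20.2
ee_pos: [0.5938, 0.2551, 0.1083]
eef_rot: [0.635, 0.773, 0.0, 0.0]
ft_force: [1.3, -0.5, 0.1]
finger_gap: 0.0295
finger_force: 30.1
shares [-0.017 -0.007  0.023] yaw -0.0 y-angle 0.1958 tilt [0.0003 0.0001] t 20.2 tau [ 1.32 -0.45  0.11]
```

View pics/j.png

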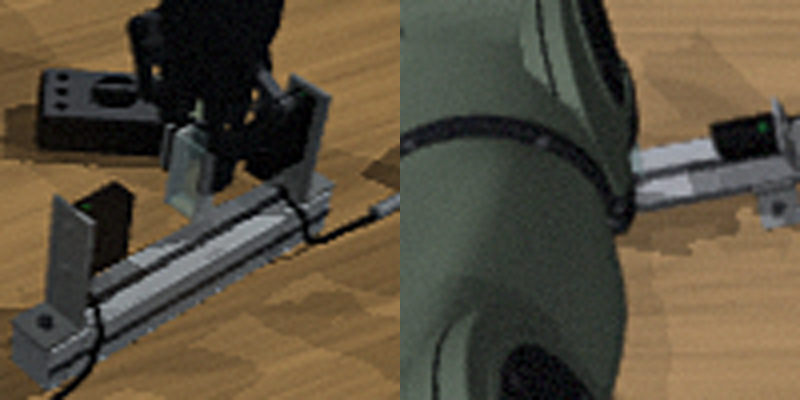

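The cell is upright between the heads. In the left crop its lower edge runs from about (165,200) to (203,222). I'll check that against the projection of the intended pose.

```bash
python3 - <<'E'
from h import *
K,Ti=V["scene"]["K"],np.linalg.inv(V["scene"]["T"])
c,s=np.cos(.196),np.sin(.196)
for lx,ly in((-.015,-.008),(.015,-.008),(.015,.008)):
    for z in(.0815,.1415):
        X=np.array([.5938+c*lx-s*ly,.2551+s*lx+c*ly,z,1]);p=K@(Ti@X)[:3];p=p[:2]/p[2];print(lx,ly,z,((p-[280,115]+.5)*4-.5).round(1))
E
python3 -m inch '[[[-0.01,-0.006,0.02],0,24],[[-0.01,-0.006,0.02],0,24],[[-0.01,-0.006,0.02],0,24],[[-0.01,-0.006,0.02],0,24],[[-0.01,-0.006,0.02],0,24]]' 30
python3 go.py .5935 .2537 .1065 .196
```

```text
-0.015 -0.008 0.0815 [166.3 204. ]
-0.015 -0.008 0.1415 [176.7 134.9]
0.015 -0.008 0.0815 [197.1 226. ]
0.015 -0.008 0.1415 [209.  156.7]
0.015 0.008 0.0815 [213.6 216.9]
0.015 0.008 0.1415 [226.1 147.6]
clock: 20.8
ee_pos: [0.5934, 0.2542, 0.1065]
eef_rot: [0.635, 0.773, -0.0, 0.0]
ft_force: [-0.2, 0.1, 0.3]
finger_gap: 0.0296
finger_force: 30.1
shares [-0.007 -0.    -0.   ] yaw -0.0 y-angle 0.1959 tilt [-0.     -0.0001] t 20.8 tau [-0.15  0.13  0.28]
```

```bash
python3 -c "
from cell import manip
print(manip.close_job())"
```

```text
the job is handed in; nothing more can be done
None
```

I handed the job in at 20.8 s: the button was held fully down about 1.2 s, the stylus is back home in its block, and the cell is held by its frosted faces at the measured beam midpoint. The hand-in call returned no verdict.

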